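# Draw the hand scanner from its holder and hold it on a seedling pot's label

### The arm

A 7-joint arm with a two-finger parallel gripper is mounted at the origin on the work surface. World frame = base frame: x ahead of the robot, y to its left, z up, the work surface at z = 0. Lengths are in mm, angles in degrees, forces in N, time in s.
With the tool pointing down it reaches from about 425 to 875 mm from the base axis. Payload 8.4 kg.
Tool frame: the origin (TCP) lies at the very end of the fingers, on their centre line; the grasp point (between the pads) lies 19 mm behind it (ctrl.hold_point_z is the distance from the TCP to the grasp point, in mm); z points along the fingers, y is the line along which they close (so a half turn about z gives the same grasp; the last joint's range is limited). The gripper opens to 87 mm and grips with 3 to 60 N. Pads are 19 mm wide; open, the fingers measure 117 mm over their backs; the gripper's body (75 mm by 190 mm) begins 51 mm behind the grasp point.
Start: joints at [60.264, 19.091, 2.286, 83.961, -0.768, 76.965, -3.352], TCP at [264.901, -593.541, 222.546] pointing down, gripper open.
Joint ranges: [-147.57, 147.57], [-21.85, 119.76], [-74.77, 79.35], [14.55, 137.4], [-85.83, 265.84], [4.83, 119.75], [-152.11, 152.11]. Speed limits (degrees/s): [127.2, 127.2, 159.86, 159.86, 180, 180, 180].

### API

Orientations are given as a 3x3 rotation matrix whose columns are the frame's x, y, z axes.
In Python, from workcell import ctrl gives the robot as it stands.
- The arm moves only by the tool send_rows, never from a script. Its argument "steps" is a list that holds one entry, the list of rows, each a list of 6 numbers: the shift along the tool's x, y, z normalised to -1 to 1, where 1 is 0.3 m, then the turn, a rotation vector about the tool's x, y, z normalised to -1 to 1, where 1 is pi rad. In form: [[[x, y, z, rx, ry, rz], ...]]. A call has 1 to 20 rows; each row is the pose to reach, as a shift and turn from the pose commanded when the call began, along the tool's axes at that moment, turning the shorter way round; what a row does not reach only later rows make up. A row lasts 1/8 s, in which the tool goes at most 62.5 mm and 10.7 degrees, less where a joint would pass 70% of its speed; a pose out of reach is approached as far as the arm can. A call with a number of a shift or a turn outside -1 to 1 is refused whole. A call with a gripper value outside its range is refused whole. "claw" is the opening, from 0 (shut) to 1 (fully open), set as the call begins (left out, the last holds). The fingers move at their own pace and stop on an object; "force" is the grip in N (left out, the last holds). Time passes only in rows, so rows that repeat a pose let the fingers close. It gives the time, the measured TCP pose, the force, the opening and the grip force at its end, in the units of the state.
- ctrl.get_state(): the state, without advancing time (a new reading comes with each control period).
- ctrl.capture(name): name is "side" or "top"; returns a dict with "color" (420x560x3 uint8, red, green, blue), "fov_y" (degrees; the focal length in pixels is half the picture's height over the tangent of half this angle, whatever the lens; pixels are square), "cx", "cy" (the principal point, pixels), "rvec" (rotation vector, rad) and "tvec" (3), from world to camera coordinates, as OpenCV has them. Camera axes: x right, y down, z forward; pixel columns grow to the right and rows downward; lengths in mm; the calibration is good to about 2 mm. A picture is of the moment at which its call begins. There is no depth.
- ctrl.job_done(): hands the job in; it is judged then, once.
The state is a dict: "t": time; "joints": joint angles; "qvel": joint speeds; "joint_torque": joint torques, N m; "ee_pos": TCP position; "ee_rot": TCP orientation; "wrist_force": force on the tool from outside, world axes, zero at the start; "torque": the same for the moment, N m; "gripper_width": finger opening in mm; "finger_force": force on a finger pad.
Only numpy, scipy, OpenCV 4.12 (cv2) and the standard library are available. Lean on these libraries where they do the work, as an engineer would, in place of code of your own. Each camera call takes 0.05 s, during which the arm holds its last target. There are 200 camera calls.

### The job

Lift the stick scanner straight up out of its bench holder, tilt it, and aim the window at its lower end squarely at the middle of the slanted barcode label on the seedling pot that carries one, about 8 cm off the label. Do not shift the pots, the bottle or the stack of dishes. Finish while still holding the scanner raised and steady in that aim: do not put it down or let go.

Things in the scene. Friction and masses are not known exactly. Their poses are not given: they have to be found in the camera images.
- scanner: Loose stick-shaped hand scanner, 158 long, about 0.15 kg, upright in the holder, window down. Lower 50: black rectangular head 44 (x) by 30 (y); above it a plain round grey handle, diameter 26, from 50 to 158 above the origin. Origin: centre of the reading window (underside of the head), 10 above the bench at the start; z runs from window to handle end. It reads along its -z.
- holder: Fixed grey bench holder: foot plate 110 by 90, 10 thick, with an open-topped rectangular pocket whose inside is 54 (x) by 40 (y), walls 4, rim at 75 above the bench. The scanner's head stands in it on the foot plate. Origin at the centre of the underside, z up.
- label: White barcode plate, 38 (x, up the slope) by 52 (y) by 3 thick, fixed to the rim of one pot. Its face slants: it looks up and away from the pot, 38 degrees from vertical, roughly towards the robot. Origin: centre of its back face, about 86 above the bench; z is the outward normal of the printed face, which lies 3 above the origin.
- pot_tagged: Loose square black plant pot 70 by 70 at the rim, 74 tall, with a green seedling rosette (top about 105 above the bench), 0.28 kg; it carries the label on its -x side, the label's middle 50 from the pot's centre. Origin at the centre of the underside, z up. It stands in the tray, in any of three places in the row.
- pot_b: A pot of the same size with a seedling but no label. To be left alone. Origin at the centre of the underside.
- pot_c: Another such pot with a seedling but no label. To be left alone. Origin at the centre of the underside.
- tray: Fixed mint-green open tray 130 (x) by 300 (y) by 45 high (rim flange to 148 by 318), holding the three pots in a row along its y, about 90 apart. Floor 4 thick. Origin at the centre of the underside, z up.
- bottle: Loose clear glass bottle with an orange cap, diameter 70, 150 tall, upright. Bystander. Origin at the centre of the underside.
- dishes: Loose stack of three flat round dishes, diameter 92, 44 tall. Bystander. Origin at the centre of the underside.
There are look-alikes about, which are no part of the job. There is more than one size of the scanner; the one meant has the size given above. What is shaped like the pot_tagged but blue is not meant.

How it is judged (in metres and radians):
On the way:
1. the scanner is drawn up clear of its holder, held in the fingers (z of scanner in the frame of holder above 0.085 m and contact force between scanner and the fingers above 2 N and contact force between scanner and holder below 0.1 N and contact force between scanner and tray below 0.1 N and contact force between scanner and pot_tagged below 0.1 N and contact force between scanner and pot_b below 0.1 N and contact force between scanner and pot_c below 0.1 N and contact force between scanner and bottle below 0.1 N and contact force between scanner and dishes below 0.1 N), for 0.1 s.
At the end, for the whole second after the job is handed in: Fingers alone carry the scanner; window over 100 mm above the bench and 40-130 mm from the label; line of sight within 17 mm (scanner x and y) of the label origin; stick within 0.30 rad of the label normal, leaning over 0.30 rad; under 0.03 m/s and 0.2 rad/s (contact force between scanner and the fingers above 2 N and contact force between scanner and holder below 0.1 N and contact force between scanner and tray below 0.1 N and contact force between scanner and pot_tagged below 0.1 N and contact force between scanner and pot_b below 0.1 N and contact force between scanner and pot_c below 0.1 N and contact force between scanner and bottle below 0.1 N and contact force between scanner and dishes below 0.1 N and x of label in the frame of scanner between -0.017 and 0.017 m and y of label in the frame of scanner between -0.017 and 0.017 m and z of label in the frame of scanner between -0.13 and -0.04 m and angle between the z axis of scanner and the z axis of label, either way round below 0.3 rad and height (world z) of scanner above 0.1 m and angle between scanner's own z axis and vertical above 0.3 rad and linear speed of scanner below 0.03 m/s and angular speed of scanner below 0.2 rad/s); the arm keeps its last pose, push and grip.
It fails at once if a pot is shifted more than 20 mm or tipped (distance of any of pot_tagged, pot_b, pot_c from where it was at the start of the episode above 0.02 m or angle between any of pot_tagged, pot_b, pot_c's own z axis and vertical above 0.3 rad).
It fails at once if the bottle or the dishes are shifted more than 20 mm or tipped (distance of any of bottle, dishes from where it was at the start of the episode above 0.02 m or angle between any of bottle, dishes's own z axis and vertical above 0.3 rad).
It also fails if it takes over 35 s, if anything falls off the work surface, if the arm or the gripper's body presses on something with over 40 N, if the wrist force passes 120 N, or if a joint passes its speed limit or range.

## Working session

There is one attempt and no reset: what is moved stays moved. The work goes in short steps, Python scripts to look and compute and a tool call to move; the robot and the scene stay as the last step left them, time stands still between calls to the robot, and variables do not carry over. Pictures are saved under pics/ and viewed, at most 10 in all, crops included, and the job is handed in when it is done.

Besides the shell and the picture viewer there is one more tool, called as a command line: name --argument value ..., lists and objects as JSON in quotes. send_rows: Moves the arm, as the interface text tells. Scaled input: -1 to 1 covers 0.3 m each way for a shift and pi rad each way for a turn. Its arguments: {"type":"object","properties":{"steps":{"type":"array"},"claw":{"type":"number"},"force":{"type":"number"}},"required":["steps"]}

```bash
mkdir -p pics; cat > h.py <<'E'
import numpy as np, cv2
from workcell import ctrl
def cam(n):
    c=ctrl.capture(n); h=c["color"].shape[0]; f=h/2/np.tan(np.radians(c["fov_y"])/2)
    K=np.array([[f,0,c["cx"]],[0,f,c["cy"]],[0,0,1.]])
    return c["color"],K,np.array(c["rvec"],float).reshape(3),np.array(c["tvec"],float).reshape(3)
def ray(K,r,t,u,v):
    R=cv2.Rodrigues(r)[0]; d=R.T@np.linalg.inv(K)@np.array([u,v,1.]); return -R.T@t,d/np.linalg.norm(d)
def onz(cm,u,v,z):
    o,d=ray(*cm,u,v); return o+d*(z-o[2])/d[2]
def two(c1,p1,c2,p2):
    o1,d1=ray(*c1,*p1);o2,d2=ray(*c2,*p2)
    s=np.linalg.lstsq(np.c_[d1,-d2],o2-o1,rcond=None)[0]
    a,b=o1+s[0]*d1,o2+s[1]*d2; return (a+b)/2,np.linalg.norm(a-b)
def proj(cm,P): return cv2.projectPoints(np.array(P,float).reshape(-1,1,3),cm[1],cm[2],cm[0],None)[0].reshape(-1,2)
E
python3 - <<'E'
from h import *
for n in("side","top"):
    im,K,r,t=cam(n); cv2.imwrite(f"pics/{n}0.png",cv2.resize(im[:,:,::-1],(800,600),interpolation=cv2.INTER_CUBIC))
    np.savez(n+"0.npz",im=im,K=K,r=r,t=t); print(n,K[0],K[1],ray(K,r,t,280,210))
s=ctrl.get_state();print(s)
E
```

```text
side [411.07794592   0.         272.0256612 ] [  0.         411.07794592 213.41161168] (array([-59.17951437, 680.0006668 , 892.96882671]), array([ 0.4787147 , -0.57573693, -0.66284177]))
top [407.61982376   0.         274.59575523] [  0.         407.61982376 214.13171931] (array([ 440.81810577,    7.92247611, 1099.16783285]), array([ 0.1310792 , -0.03612873, -0.99071336]))
{'t': 0.1, 'joints': array([60.26611741, 19.12754908,  2.28381091, 84.00695726, -0.76676672,
       76.96693638, -3.35075339]), 'qvel': array([-0.11555095, -0.10722996, -0.05857503, -0.22595476,  0.15640884,
        0.03999803, -0.11965369]), 'joint_torque': array([ 4.26544793e-03, -6.57816339e+01,  1.34027123e+00, -4.04708183e+01,
       -5.95032494e-02,  4.10086638e-02,  3.11279314e-05]), 'ee_pos': array([ 264.69493687, -593.17883638,  221.7416216 ]), 'ee_rot': array([[ 9.13181372e-01,  4.07552784e-01, -7.14391358e-04],
       [ 4.07553394e-01, -9.13180418e-01,  1.32454420e-03],
       [-1.12546524e-04, -1.50070171e-03, -9.99998868e-01]]), 'wrist_force': array([0.80434589, 0.26123676, 0.70152265]), 'torque': array([ 0.03111933, -0.02843143,  0.02915816]), 'finger_force': 0.0, 'gripper_width': 86.76455495313286}
```

View pics/side0.png

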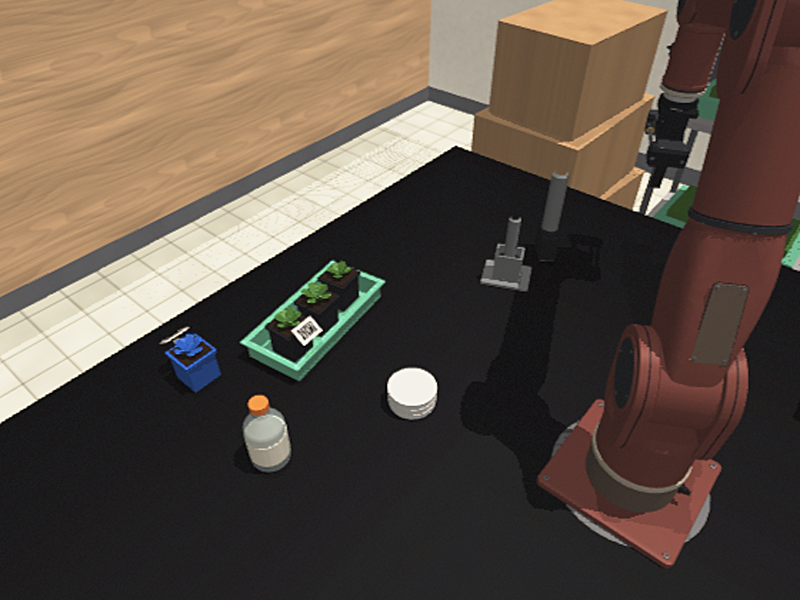

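View pics/top0.png

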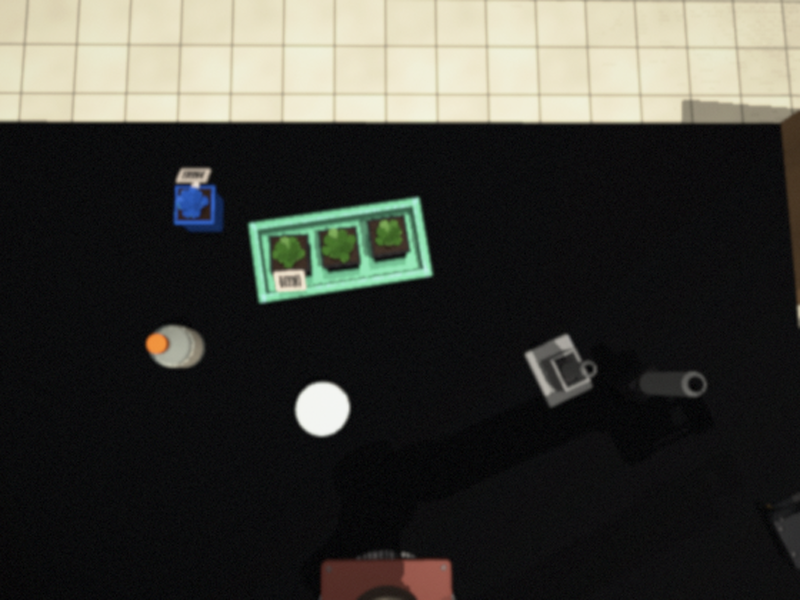

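The side view shows the scanner in its holder (handle top at about 515,219 in the 800 px picture), with a larger look-alike behind it at 555,178. The label is at 306,331. In the top view the handle top is at 588,369, the holder at 562,371 and the label at 290,281.

```bash
cat > m.py <<'E'
from h import *
D={n:np.load(n+"0.npz") for n in("side","top")}
C={n:(D[n]["K"],D[n]["r"],D[n]["t"]) for n in D}
E
python3 - <<'E'
from m import *
def crop(n,x,y,w=66,h=50): return cv2.resize(D[n]["im"][y:y+h,x:x+w,::-1],(396,300),interpolation=cv2.INTER_NEAREST)
g=lambda a:np.clip(a.astype(float)*1.3+15,0,255).astype('uint8')
m=np.vstack([np.hstack([crop("side",330,148,73,56),crop("top",360,228)]),np.hstack([crop("side",190,208),crop("top",175,172)])])
cv2.imwrite("pics/m1.png",g(m))
for n,(x,y,w,h) in dict(side=(195,212,40,40),top=(185,182,35,28)).items():
    im=D[n]["im"][y:y+h,x:x+w].astype(int)
    mk=((im.min(2)>120)&(im.max(2)-im.min(2)<60)).astype('uint8')
    mk=cv2.morphologyEx(mk,cv2.MORPH_CLOSE,np.ones((5,5)))
    c=max(cv2.findContours(mk,0,2)[0],key=cv2.contourArea)
    q=cv2.boxPoints(cv2.minAreaRect(c))+[x,y]; a=cv2.approxPolyDP(c,3,True)[:,0]+[x,y]
    M=cv2.moments(c);print(n,cv2.contourArea(c),[M['m10']/M['m00']+x,M['m01']/M['m00']+y],a.tolist(),q.round(1).tolist())
E
```

```text
side 217.0 [214.2910906298003, 231.16589861751152] [[217, 221], [204, 231], [212, 241], [225, 231]] [[203.3, 231.1], [217.1, 220.1], [225.9, 231.1], [212.1, 242.1]]
top 318.0 [202.57232704402514, 196.56446540880503] [[190, 192], [193, 204], [215, 200], [212, 189]] [[190.0, 189.0], [215.0, 189.0], [215.0, 204.0], [190.0, 204.0]]
```

View pics/m1.png

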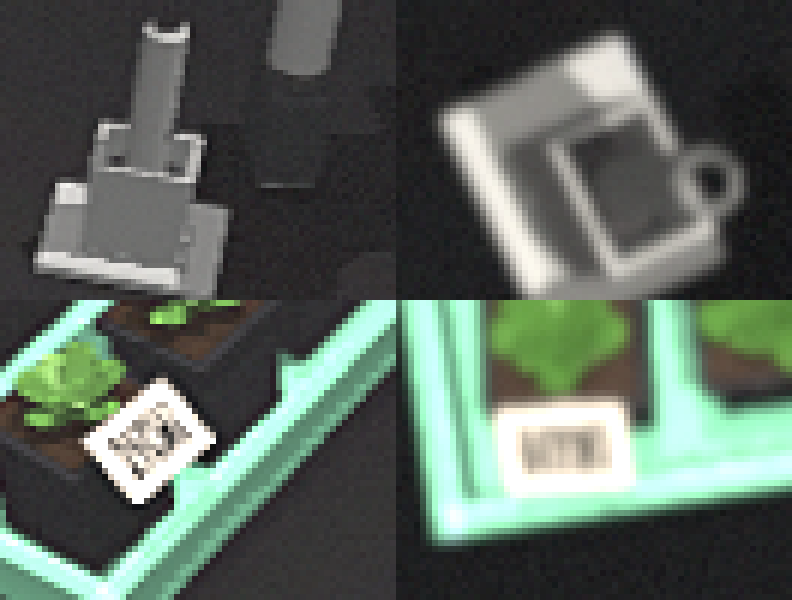

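The crops show the handle ring and pocket rim clearly in both views. All four label corners are also visible in both, so I'll triangulate.

```bash
cat > meas.py <<'E'
from m import *
np.set_printoptions(precision=1,suppress=True)
sh=lambda x,y:(330+x/5.425-.5,148+y/5.357-.5); th=lambda x,y:(360+(x-396)/6-.5,228+y/6-.5)
sl=lambda x,y:(190+x/6-.5,208+(y-300)/6-.5); tl=lambda x,y:(175+(x-396)/6-.5,172+(y-300)/6-.5)
print("handle top",two(C["side"],sh(167,28),C["top"],th(710,181)), onz(C["top"],*th(710,181),168))
rim=[(556,140),(645,112),(712,215),(612,272)]
print("rim",*[onz(C["top"],*th(*p),75) for p in rim])
foot=[(438,108),(624,35)]
print("foot",*[onz(C["top"],*th(*p),10) for p in foot])
print("rim side",*[onz(C["side"],*sh(*p),75) for p in [(98,125),(206,140),(195,181),(90,170)]])
print("foot side",*[onz(C["side"],*sh(*p),10) for p in [(35,272),(215,292),(230,208),(60,183)]])
S=[(83,440),(160,378),(215,438),(137,502)]; T=[(494,402),(630,398),(634,486),(507,497)]
T=[T[0],T[1],T[2],T[3]]  # far-left, far-right, near-right, near-left
P=[]
for s,t in zip(S,T):
    p,e=two(C["side"],sl(*s),C["top"],tl(*t)); P.append(p); print("lab",p,e)
P=np.array(P); print("centre",P.mean(0),np.linalg.norm(np.diff(P[[0,1,2,3,0]],axis=0),axis=1))
print("cen2",two(C["side"],(214.3,231.2),C["top"],(202.6,196.6)))
n=np.cross(P[1]-P[3],P[0]-P[2]);print("n",n/np.linalg.norm(n))
# tray yaw: outer corners in top view, z=45
im=cv2.cvtColor(D["top"]["im"],cv2.COLOR_RGB2HSV); mk=cv2.inRange(im,(65,50,80),(95,255,255))
c=max(cv2.findContours(mk,0,2)[0],key=cv2.contourArea); q=[onz(C["top"],*p,45) for p in cv2.boxPoints(cv2.minAreaRect(c))]
print("tray",*q,np.linalg.norm(np.diff(q,axis=0),axis=1))
E
python3 meas.py
```

```text
handle top (array([ 451.6, -330.3,  160.2]), np.float64(1.9232499928197029)) [ 452.3 -326.9  168. ]
rim [ 471.1 -296.    75. ] [ 482.5 -334.2   75. ] [ 439.3 -360.4   75. ] [ 416.  -317.2   75. ]
foot [ 487.7 -262.8   10. ] [ 519.7 -348.    10. ]
rim side [ 485.3 -328.1   75. ] [ 426.2 -357.1   75. ] [ 409.6 -316.8   75. ] [ 463.6 -285.8   75. ]
foot side [ 473.4 -252.5   10. ] [ 378.9 -306.8   10. ] [ 414.9 -385.6   10. ] [ 512.2 -338.3   10. ]
lab [627.2 191.5  94.1] 4.800263089781453
lab [630.6 136.8  91.8] 0.8368582368457277
lab [596.  136.8  73.7] 1.6029185785598459
lab [591.8 190.3  74.9] 0.4836310662069477
centre [611.4 163.9  83.6] [54.8 39.1 53.7 40.2]
cen2 (array([609.9, 165. ,  83.2]), np.float64(0.9897546001374333))
n [-0.5 -0.1  0.9]
tray [727.5 254.3  45. ] [779.7 -70.2  45. ] [624.5 -91.8  45. ] [575.1 227.6  45. ] [328.7 156.7 323.2]
```

```bash
cat >> h.py <<'E'
from scipy.spatial.transform import Rotation as Ro
def row(p,R=None):
    s=ctrl.get_state(); A=np.array(s["ee_rot"]); R=A if R is None else R
    return np.r_[A.T@(np.array(p)-s["ee_pos"])/300, Ro.from_matrix(A.T@R).as_rotvec()/np.pi].round(4).tolist()
def down(yaw):
    c,s=np.cos(np.radians(yaw)),np.sin(np.radians(yaw)); return np.array([[c,s,0],[s,-c,0],[0,0,-1.]])
E
python3 - <<'E'
from m import *
np.set_printoptions(precision=1,suppress=True)
S=lambda x,y:((x*.7),(y*.7))
print("handle@168 side",onz(C["side"],360.3,152.7,168),"label@88",onz(C["side"],214.3,231.2,88),onz(C["top"],202.6,196.6,88))
print("big",two(C["side"],S(559,175),C["top"],S(694,384)))
for n,u in(("side",S(258,404)),("top",S(156,343))): print("cap",onz(C[n],*u,150))
for n,u in(("side",S(412,383)),("top",S(322,408))): print("dish",onz(C[n],*u,44))
# handle axis in side view: bottom of handle at rim level
for p in [(300,-420),(452,-327)]: print(p,row([*p,222],down(54)),row([*p,260],down(54)))
E
```

```text
handle@168 side [ 445.5 -320.4  168. ] label@88 [605.5 167.8  88. ] [609.5 164.5  88. ]
big (array([ 427.2, -469.4,  216.4]), np.float64(2.0690927983492267))
cap [490.2 372.9 150. ]
cap [498.5 368.4 150. ]
dish [385.6 108.9  44. ]
dish [387.  110.5  44. ]
(300, -420) [0.3427, -0.4792, -0.0002, -0.0005, -0.0001, -0.1664] [0.3427, -0.4794, -0.1268, -0.0005, -0.0001, -0.1664]
(452, -327) [0.9318, -0.5558, -0.0001, -0.0005, -0.0001, -0.1664] [0.9317, -0.556, -0.1268, -0.0005, -0.0001, -0.1664]
```

send_rows --steps '[[[0.17,-0.24,-0.127,0,0,-0.05],[0.34,-0.48,-0.127,0,0,-0.1],[0.34,-0.48,-0.127,0,0,-0.166],[0.34,-0.48,-0.127,0,0,-0.166],[0.5,-0.51,-0.1,0,0,-0.166],[0.7,-0.54,-0.06,0,0,-0.166],[0.927,-0.569,-0.06,0,0,-0.166],[0.927,-0.569,-0.06,0,0,-0.166],[0.927,-0.569,-0.06,0,0,-0.166],[0.927,-0.569,-0.06,0,0,-0.166]]]' --claw 1 --force 35

```text
t: 1.35
ee_pos: [447.8, -326.0, 240.4]
ee_rot: [[0.591, 0.807, -0.001], [0.807, -0.591, -0.0], [-0.001, -0.0, -1.0]]
wrist_force: [-1.6, -0.1, -0.0]
gripper_width: 87.1
finger_force: 0.0
```

```bash
python3 - <<'E'
from h import *
np.set_printoptions(precision=3,suppress=True)
s=ctrl.get_state();print(s["t"],s["joints"],s["ee_pos"],s["ee_rot"])
print(row([449,-324,116],down(54)))
a=[]
for n,(x,y,w,h) in dict(side=(310,60,140,105),top=(340,180,140,105)).items():
    im,K,r,t=cam(n); print(n,proj((K,r,t),[s["ee_pos"],[449,-324,168]]))
    a.append(cv2.resize(im[y:y+h,x:x+w,::-1],(400,300),interpolation=cv2.INTER_NEAREST))
cv2.imwrite("pics/m2.png",np.clip(np.hstack(a)*1.4+15,0,255))
E
```

```text
1.35 [ 44.093   8.222 -14.045  95.381   2.081  76.677  -6.536] [ 447.83  -325.975  240.391] [[ 0.591  0.807 -0.001]
 [ 0.807 -0.591 -0.   ]
 [-0.001 -0.    -1.   ]]
[0.0079, -0.0006, 0.4146, -0.0001, 0.0002, -0.0013]
side [[363.81  131.553]
 [359.957 151.818]]
top [[423.724 259.268]
 [410.66  259.122]][ WARN:0@2.086] global loadsave.cpp:1063 imwrite_ Unsupported depth image for selected encoder is fallbacked to CV_8U.
```

View pics/m2.png

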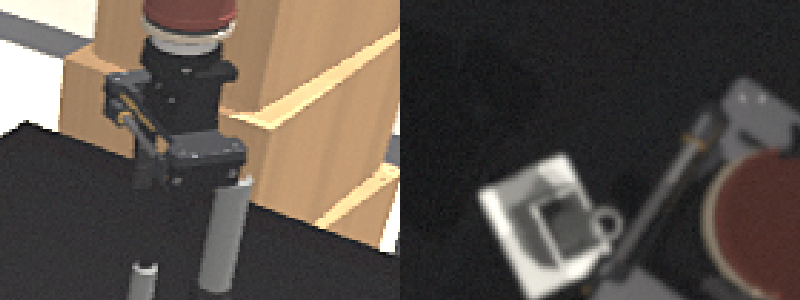

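The pictures agree with the measured handle top: the ring is at about (412,258) in the top view and (360,153) in the side view, within 2 px of the projection. I'll descend and grip.

send_rows --steps '[[[0.008,0,0.1,0,0,0],[0.008,0,0.2,0,0,0],[0.008,0,0.3,0,0,0],[0.008,0,0.38,0,0,0],[0.008,0,0.414,0,0,0],[0.008,0,0.414,0,0,0],[0.008,0,0.414,0,0,0]]]'

```text
t: 2.33
ee_pos: [451.2, -322.9, 117.5]
ee_rot: [[0.589, 0.808, 0.001], [0.808, -0.589, -0.001], [0.0, 0.002, -1.0]]
wrist_force: [0.4, -0.0, -0.8]
gripper_width: 87.1
finger_force: 0.0
```

send_rows --steps '[[[0,0,0,0,0,0],[0,0,0,0,0,0],[0,0,0,0,0,0],[0,0,0,0,0,0],[0,0,0,0,0,0],[0,0,0,0,0,0],[0,0,0,0,0,0],[0,0,0,0,0,0],[0,0,0,0,0,0],[0,0,0,0,0,0]]]' --claw 0 --force 35

```text
t: 3.58
ee_pos: [450.6, -322.3, 116.3]
ee_rot: [[0.589, 0.808, -0.0], [0.808, -0.589, 0.0], [-0.0, -0.0, -1.0]]
wrist_force: [0.3, 1.1, -1.8]
gripper_width: 24.7
finger_force: 35.0
```

send_rows --steps '[[[0,0,-0.03,0,0,0],[0,0,-0.08,0,0,0],[0,0,-0.14,0,0,0],[0,0,-0.2,0,0,0],[0,0,-0.26,0,0,0],[0,0,-0.32,0,0,0],[0,0,-0.38,0,0,0],[0,0,-0.44,0,0,0],[0,0,-0.5,0,0,0],[0,0,-0.56,0,0,0],[0,0,-0.6,0,0,0],[0,0,-0.6,0,0,0],[0,0,-0.6,0,0,0]]]'

```text
t: 5.2
ee_pos: [450.5, -322.3, 295.7]
ee_rot: [[0.589, 0.808, -0.001], [0.808, -0.589, 0.001], [0.0, -0.001, -1.0]]
wrist_force: [0.6, 0.5, -0.3]
gripper_width: 25.5
finger_force: 35.0
```

```bash
python3 - <<'E'
from h import *
np.set_printoptions(precision=3,suppress=True)
s=ctrl.get_state();p=s["ee_pos"];print(s["t"],s["joints"],p,s["finger_force"])
print("exp handle end 52 above, window 106 below")
a=[]
for n in("side","top"):
    im,K,r,t=cam(n); q=proj((K,r,t),[p,p+[0,0,52],p-[0,0,106]]);print(n,q)
    x,y=(q[0]-[66,50]).astype(int); x=max(x,0);y=max(y,0);print(x,y)
    a.append(cv2.resize(im[y:y+105,x:x+140,::-1],(400,300),interpolation=cv2.INTER_NEAREST))
cv2.imwrite("pics/m3.png",np.clip(np.hstack(a)*1.4+15,0,255).astype('uint8'))
# goals: tilt n, via points
L=np.array([608,166,88.])
for tl,yw in((38,7),(32,7)):
    a=np.radians(tl);b=np.radians(yw);n=np.array([-np.sin(a)*np.cos(b),-np.sin(a)*np.sin(b),np.cos(a)])
    T=L+n*(80+106); z=-n; x=np.cross([0,0,1],z);x=-x if x[1]<0 else x; x/=np.linalg.norm(x); R=np.c_[x,np.cross(z,x),z]
    print(tl,T,R[:,1],"final row",row(T,R))
E
```

```text
5.2 [ 43.815   7.061 -14.171  90.272   1.73   82.946  -6.538] [ 450.469 -322.265  295.652] 34.969733762354736
exp handle end 52 above, window 106 below
side [[364.984 115.298]
 [367.553  98.869]
 [360.178 146.025]]
298 65
top [[432.553 257.622]
 [443.974 257.189]
 [413.279 258.354]]
366 207
38 [494.341 152.044 234.57 ] [0.782 0.096 0.616] final row [1.3641, -0.812, 0.2043, -0.2014, 0.0791, -0.2303]
32 [510.17  153.988 245.737] [0.842 0.103 0.53 ] final row [1.4004, -0.7732, 0.167, -0.1697, 0.0666, -0.2329]
```

View pics/m3.png

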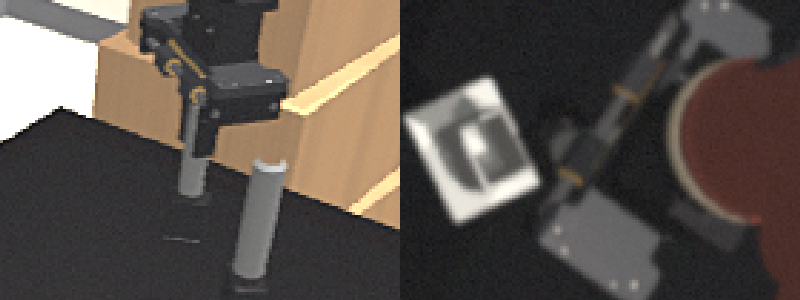

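The scanner is out of the holder and gripped straight: in the left crop the handle is between the fingers and the head bottom is at about (182,238), where the projection puts it. In the right crop the holder pocket is empty. Next I'll swing across.

```bash
python3 - <<'E'
from h import *
print(row([490,-10,300],down(80)))
E
```

```text
[0.919, -0.506, -0.0142, -0.0004, -0.0001, -0.1448]
```

send_rows --steps '[[[0.06,-0.03,-0.01,0,0,-0.01],[0.16,-0.09,-0.01,0,0,-0.025],[0.27,-0.15,-0.01,0,0,-0.045],[0.38,-0.21,-0.01,0,0,-0.06],[0.49,-0.27,-0.01,0,0,-0.08],[0.6,-0.33,-0.01,0,0,-0.095],[0.71,-0.39,-0.01,0,0,-0.115],[0.82,-0.45,-0.01,0,0,-0.13],[0.89,-0.49,-0.01,0,0,-0.14],[0.919,-0.506,-0.01,0,0,-0.145],[0.919,-0.506,-0.01,0,0,-0.145],[0.919,-0.506,-0.01,0,0,-0.145]]]'

```text
t: 6.8
ee_pos: [490.3, -11.6, 299.2]
ee_rot: [[0.175, 0.984, -0.0], [0.984, -0.175, -0.0], [-0.0, -0.0, -1.0]]
wrist_force: [-0.2, 0.9, -1.0]
gripper_width: 25.4
finger_force: 35.0
```

```bash
cat > goal.py <<'E'
from h import *
def goal(L,n,d=80,g=106):
    z=-n; x=np.cross([0,0,1],z);x=-x if x[1]<0 else x; x/=np.linalg.norm(x)
    return L+n*(d+g),np.c_[x,np.cross(z,x),z]
def nrm(tl,yw):
    a,b=np.radians([tl,yw]); return np.array([-np.sin(a)*np.cos(b),-np.sin(a)*np.sin(b),np.cos(a)])
E
python3 - <<'E'
from goal import *
s=ctrl.get_state();print(s["joints"],s["ee_pos"],s["finger_force"])
L=np.array([608,166,88.])
print(row(*goal(L,nrm(20,7),120)));print(row(*goal(L,nrm(36,7))))
E
```

```text
[ 2.73633742e+01  1.36992006e-01 -3.09111982e+01  9.70830831e+01
  8.48649232e-02  8.28190051e+01 -1.36623504e+01] [490.30553631 -11.6126435  299.21503348] 34.96968176514201
[0.5759, 0.0361, -0.004, -0.1104, 0.0167, -0.094]
[0.5446, -0.0659, 0.2023, -0.1986, 0.0299, -0.0918]
```

send_rows --steps '[[[0.07,0,0,-0.012,0.002,-0.011],[0.16,0.01,0,-0.03,0.005,-0.026],[0.26,0.02,0,-0.05,0.008,-0.042],[0.36,0.02,0,-0.07,0.011,-0.06],[0.46,0.03,0,-0.09,0.014,-0.075],[0.54,0.035,0,-0.105,0.016,-0.09],[0.57,0.02,0.03,-0.12,0.018,-0.094],[0.565,0,0.07,-0.14,0.021,-0.093],[0.56,-0.025,0.12,-0.163,0.024,-0.093],[0.55,-0.05,0.17,-0.183,0.028,-0.092],[0.545,-0.063,0.195,-0.196,0.03,-0.092],[0.545,-0.066,0.202,-0.1986,0.03,-0.092],[0.545,-0.066,0.202,-0.1986,0.03,-0.092],[0.545,-0.066,0.202,-0.1986,0.03,-0.092]]]'

```text
t: 8.55
ee_pos: [499.8, 154.5, 239.9]
ee_rot: [[-0.125, 0.802, 0.584], [0.992, 0.1, 0.074], [0.001, 0.589, -0.808]]
wrist_force: [0.5, 0.8, -1.5]
gripper_width: 25.6
finger_force: 35.0
```

```bash
python3 - <<'E'
from goal import *
np.set_printoptions(precision=3,suppress=True)
s=ctrl.get_state();p=s["ee_pos"];z=s["ee_rot"][:,2];print(s["t"],s["joints"],p,z,s["finger_force"])
L=np.array([608,166,88.])
print(row(*goal(L,nrm(36,7))))
a=[]
for n in("side","top"):
    im,K,r,t=cam(n); q=proj((K,r,t),[p,p+106*z,p+186*z,L]);print(n,q)
    x,y=(q[2]-[50,60]).astype(int);print(x,y)
    cv2.imwrite(f"pics/{n}1_full.png",im[:,:,::-1])
    a.append(cv2.resize(im[y:y+90,x:x+120,::-1],(400,300),interpolation=cv2.INTER_NEAREST))
cv2.imwrite("pics/m4.png",np.clip(np.hstack(a)*1.4+15,0,255).astype('uint8'))
E
```

```text
8.55 [  9.848 -21.745 -32.732 127.954  -2.403  35.725 -15.967] [499.801 154.536 239.883] [ 0.584  0.074 -0.808] 34.971676900877355
[-0.006, -0.0042, 0.0027, 0.0004, -0.0007, 0.0006]
side [[241.607 203.432]
 [224.594 219.696]
 [213.385 230.412]
 [214.151 230.445]]
163 170
top [[195.625 236.275]
 [198.914 212.2  ]
 [201.001 196.921]
 [202.011 197.198]]
151 136
```

View pics/m4.png

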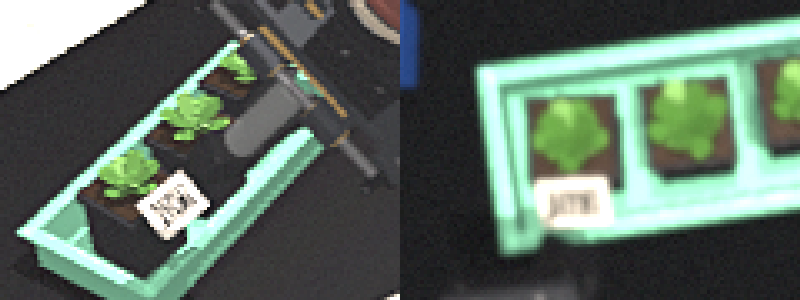

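The scanner's handle lies along the projected line from (262,111) to (205,166) in the left crop, pointing at the label at (172,205), and no pot has moved. Joint 2 is close to its limit, so I'll ease to a slightly smaller tilt.

```bash
python3 - <<'E'
from goal import *
print(row(*goal(np.array([608,166,88.]),nrm(31,7),77)))
E
```

```text
[-0.0056, 0.0499, 0.0145, 0.0281, -0.0006, 0.0006]
```

send_rows --steps '[[[-0.001,0.012,0.004,0.007,0,0],[-0.003,0.025,0.007,0.014,0,0],[-0.0045,0.038,0.011,0.021,0,0],[-0.0056,0.05,0.0145,0.028,0,0],[-0.0056,0.05,0.0145,0.028,0,0],[-0.0056,0.05,0.0145,0.028,0,0],[-0.0056,0.05,0.0145,0.028,0,0]]]'

```text
t: 9.52
ee_pos: [513.6, 154.5, 243.9]
ee_rot: [[-0.125, 0.851, 0.511], [0.992, 0.107, 0.064], [0.0, 0.515, -0.857]]
wrist_force: [-0.2, -0.2, -1.6]
gripper_width: 25.3
finger_force: 35.0
```

```bash
python3 - <<'E'
from goal import *
np.set_printoptions(precision=3,suppress=True)
s=ctrl.get_state();p=s["ee_pos"];R=s["ee_rot"];z=R[:,2];print(s["t"],s["joints"],p,z,s["finger_force"])
L=np.array([608,166,88.]); print("L in tool",R.T@(L-p))
im,K,r,t=cam("side")
im=np.mean([cam("side")[0] for _ in range(4)],0)
pts=[p,p+56*z,p+106*z,p+183*z,L]+[p+106*z+R[:,0]*a+R[:,1]*b for a in(-20,20) for b in(-18,18)]+[p+d*z+e*R[:,0] for d in(20,50) for e in(-13,13)]
q=proj((K,r,t),pts);x,y=190,180
big=cv2.resize(np.clip(im[y:y+60,x:x+80,::-1]*1.8+15,0,255).astype('uint8'),(800,600),interpolation=cv2.INTER_CUBIC)
for i,u in enumerate((q+.5-[x,y])*10): cv2.circle(big,tuple(int(v) for v in u),4,((0,0,255),(0,255,255),(255,0,255))[(i>4)+(i>8)],-1)
cv2.imwrite("pics/m5.png",big)
E
```

```text
9.525 [ 10.859 -16.574 -32.727 122.202  -1.094  41.84  -15.363] [513.632 154.452 243.874] [ 0.511  0.064 -0.857] 34.97155880253558
L in tool [ -0.34    1.288 182.574]
```

View pics/m5.png

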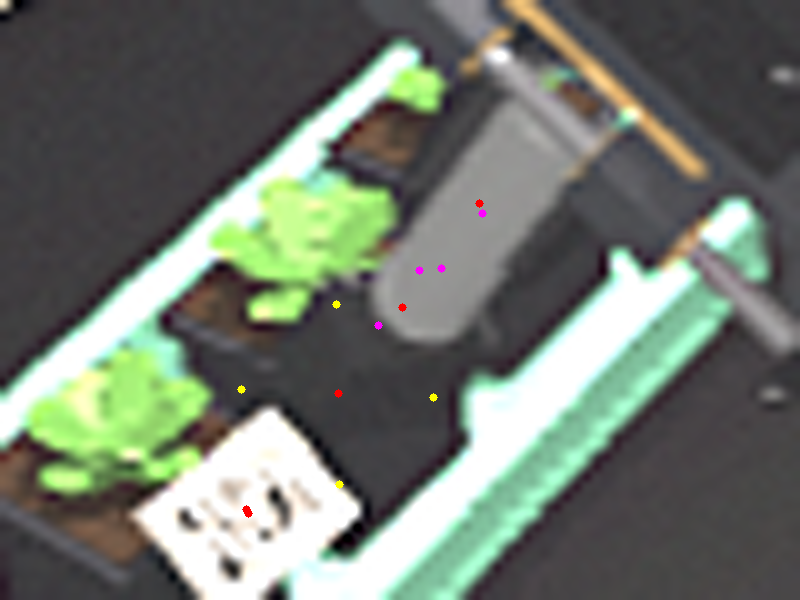

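The close view shows the handle axis lined up with the label centre (247,511), with the handle off the projected axis by about 1 px, or 2–3 mm. The window is about 77 mm from the label, well inside tolerance. I'll let it settle and hand in.

send_rows --steps '[[[0,0,0,0,0,0],[0,0,0,0,0,0],[0,0,0,0,0,0],[0,0,0,0,0,0],[0,0,0,0,0,0]]]'

```text
t: 10.4
ee_pos: [513.9, 154.5, 244.1]
ee_rot: [[-0.125, 0.851, 0.511], [0.992, 0.107, 0.064], [0.0, 0.515, -0.857]]
wrist_force: [-0.8, 0.4, -0.9]
gripper_width: 25.5
finger_force: 35.0
```

```bash
python3 -c "
from workcell import ctrl
s=ctrl.get_state();print(s['ee_pos'],abs(s['qvel']).max(),s['finger_force']);print(ctrl.job_done())"
```

```text
[513.91453233 154.46196545 244.08222978] 0.11404974434714912 34.97150716460965
the job is handed in; nothing more can be done
None
```

The job is handed in (no verdict came back): by my measurements the scanner is gripped at 35 N, tilted about 31° and aimed at the label's middle from about 77 mm, within about 5 mm, and I saw no pot, bottle or dish disturbed.

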